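# Prop the airbrush compressor's hood open

## Task

The hood of the airbrush compressor has been lifted and stands up only on its stiff hinge. Swing the prop rod on the compressor's side up under the hood, then tip the hood forward so that its socket comes to rest on the rod's ball end and the rod holds the hood open; do not let the hood drop shut.

Things in the scene. Friction and masses are not known exactly. Their poses are not given: they have to be found in the camera images.
- prop_grip (a point): Centre of the prop rod's grip: black rubber sleeve, 14 mm thick, 50 long, level, sticking out from the compressor's right side. Axes: x along the rod to its ball, y along the sleeve to the compressor. The rod's level pivot axis, along y, is 95 mm back along -x; the rod, 8 mm steel, is 62 mm along +y. It stays where left (1 to 2 N moves it). Starts 0 to 15 degrees above level; 66 when propping; stop at 68.
- prop_tip (a point): Centre of the 12 mm steel ball at the rod's free end, 153 mm from the pivot. Same axes as the grip. The rod swings only in an upright plane along the compressor's right side (seen with the hood's hinge at the back), leaning towards the hinge. Set at 60 to 68 degrees above level, the ball is caught by the socket when the hood comes down.
- hood_socket (a point): Seat of the ball's centre in the socket: a steel trough like an upside-down V, mouth 55 mm wide, on the outside of the hood's right side, 150 mm from the hinge line. Same axes as the hood. While the hood stands high, it is clear above the rod's swing.
- hood: Black hood 280 mm wide, 215 hinge to free edge, 40 deep, on a grey box 100 high. Origin: middle of hinge line, 100 mm up. Axes: -x to the free edge, y along the hinge, z out of the outer face (upper outer edge: x -215, z 40). Tilt of z = opening: 67 to 74 degrees at first, 40 propped. Stays up above about 62; 1 to 2 N forward on the outer face near that edge tips it, then it sinks in 1 s onto the rod, or shut.

How it is judged (in metres and radians):
At the end, for the whole second after the job is handed in: The centre of the rod's ball is within 12 mm of its seat in the hood's socket, the hood rests on it with more than 0.2 N, stands open more than 34 degrees, and is still (under 0.05 rad/s) (distance between prop_tip and hood_socket below 0.012 m and angle between hood's own z axis and vertical above 0.6 rad and contact force between hood and anything else above 0.2 N and angular speed of hood below 0.05 rad/s); the robot touches nothing.
It fails at once if the hood drops shut (opens less than 20 degrees) (angle between hood's own z axis and vertical below 0.349 rad).
It also fails if it takes over 48 s, if anything falls off the work surface, if the arm or the gripper's body presses on something with over 40 N, if the wrist force passes 120 N, or if a joint passes its speed limit or range.

## Robot

A 6-joint arm with a two-finger parallel gripper is mounted at the origin on the work surface. World frame = base frame: x ahead of the robot, y to its left, z up, the work surface at z = 0. Lengths are in mm, angles in rad, forces in N, time in s.
With the tool pointing down it reaches from about 275 to 750 mm from the base axis. Payload 10.2 kg.
Tool frame: the origin (TCP) lies midway between the tips of the shut fingers; the grasp point (between the pads) lies 19 mm behind it (ctrl.hold_point_z is the distance from the TCP to the grasp point, in mm); z points along the fingers, y is the direction in which the jaws open and shut (so a half turn about z gives the same grasp; the last joint's range is limited). The gripper opens to 85 mm and grips with 20 to 120 N. Pads are 22 mm wide; open, the fingers measure 114 mm over their backs; the gripper's body (76 mm by 85 mm) begins 54 mm behind the grasp point. The pads swing forward as they close: fully open they stand 13 mm farther back than shut.
Start: joints at [-1.395, 0.313, 1.498, -0, 1.331, -0.223], TCP at [203.852, -483.813, 231.294] pointing down, gripper open.
Joint ranges: [-2.94, 2.94], [-0.97, 2.17], [0.19, 2.56], [-1.23, 4.37], [0.02, 3.11], [-2.88, 2.88]. Speed limits (rad/s): [2.39, 2.39, 3.01, 3.14, 3.14, 3.14].

## Interface

Orientations are given as a unit quaternion [w, x, y, z].
In Python, from rig import ctrl, capture, get_calibration, ticket, search_frame, outline_of gives the robot as it stands. The module is installed in compiled form; this text tells all that it offers.
- The arm moves only by the tool servo_tool, never from a script. Its argument "motion" is a list of rows, each an object with "dr": the turn, a rotation vector about the tool's x, y, z in units of 10 degrees (1.0 is 10 degrees), a list of three; "delta_pos": the shift along the tool's x, y, z in units of 50 mm (1.0 is 50 mm), a list of three; "hand": the opening, from 0 (shut) to 1 (fully open). In form: [{"dr": [ax, ay, az], "delta_pos": [x, y, z], "hand": hand}, ...]. A call has 1 to 20 rows; each row shifts and turns the pose as measured when the row begins, along the tool's axes as they then stand; what a row does not reach is not made up. A row lasts 1/8 s, in which the tool goes at most 62.5 mm and 10.7 degrees, less where a joint would pass 70% of its speed; a pose out of reach is approached as far as the arm can. A call is refused whole if a number of a shift passes 1 or a number of a turn 1, either way. A call with a gripper value outside its range is refused whole. The fingers move at their own pace and stop on an object; "squeeze" is the grip in N (left out, the last holds). Time passes only in rows, so rows that do not move let the fingers close. It gives the time, the measured TCP pose, the force and the opening at its end, in the units of the state.
- ctrl.sense(): the state, without advancing time (a new reading comes with each control period).
- capture(name): name is "scene" or "top" or "wrist"; returns (picture, depth): 420x560x3 uint8, red, green, blue; 420x560 float32, mm along the optical axis (not along the pixel's ray), 0 where there is no reading.
- get_calibration(name): a dict with "camera_matrix" (3x3 intrinsics, pixels), "T" (4x4, takes a point from camera to world coordinates). Camera axes: x right, y down, z forward; pixel columns grow to the right and rows downward; lengths in mm; the calibration is good to about 2 mm. A picture is of the moment at which its call begins: read the wrist's pose just before it. get_calibration takes no time and is no camera call; for the wrist camera it gives the pose at the moment of the call.
- ticket.finish_job(): hands the job in, once; it reports no verdict.
Trained networks look in the newest picture that a camera, given by its name, has taken for a name from the list of things; names that differ only in an ending like _2 or _b are one class to them, and where a whole thing is asked for, a point or a joint stands for the part that bears it (a point fixed in the world has none). Each returns a list of dicts, best first, with "score" (0 to 1); they miss things now and then, are a little off and sometimes report something else, mostly with a low value. They report only what shows in the picture. A call takes as long as a camera call.
- search_frame(camera, label): "bbox" ([left, top, right, bottom] in pixels, round what is visible of it).
- outline_of(camera, label): "pixels" (420x560 bool, what is visible of it) and "bbox" ([left, top, right, bottom] in pixels, round what is visible of it).
The state is a dict: "time_s": time; "joints": joint angles; "dq": joint speeds; "tau": joint torques, N m; "eef_pos": TCP position; "ee_rot": TCP orientation; "force": force on the tool from outside, world axes, zero at the start; "wrist_torque": the same for the moment, N m; "grip_width": opening from 0.0 (shut) to 1.0 (fully open).
Only numpy, scipy, OpenCV 4.12 (cv2) and the standard library are available. Lean on these libraries where they do the work, as an engineer would, in place of code of your own. Each camera call takes 0.05 s, during which the arm holds its last target.

## Working session

There is one attempt and no reset: what is moved stays moved. The work goes in short steps, Python scripts to look and compute and a tool call to move; the robot and the scene stay as the last step left them, time stands still between calls to the robot, and variables do not carry over. Pictures are saved under pics/ and viewed, and the job is handed in when it is done.

Besides the shell and the picture viewer there is one more tool, called by a JSON object that holds its "name" and its "arguments". servo_tool: Moves the arm, as the interface text tells. Its arguments: {"type":"object","properties":{"motion":{"type":"array"},"squeeze":{"type":"number"}},"required":["motion"]}

```bash
mkdir -p pics; python3 - <<'E'
from rig import *
import cv2,numpy as np
print(ctrl.sense())
for n in ["scene","top","wrist"]:
    p,d=capture(n); cv2.imwrite(f"pics/{n}0.png",p[:,:,::-1]); np.savez(f"pics/{n}0.npz",p=p,d=d,**get_calibration(n))
    print(n,get_calibration(n)["T"].round(3).tolist())
    for l in ["prop_grip","prop_tip","hood_socket","hood"]:
        print(l,[(r["score"],r["bbox"]) for r in search_frame(n,l)][:3])
E
```

```text
{'time_s': 0.0, 'joints': array([-1.39539565e+00,  3.13457025e-01,  1.49845584e+00,  1.48670202e-05,
        1.33099888e+00, -2.23389150e-01]), 'dq': array([ 0.00120353, -0.00098668, -0.00018397, -0.00085855, -0.00116302,
       -0.0005898 ]), 'tau': array([ 1.15076720e-03, -4.12276375e+01, -2.59739202e+01, -1.17862696e-04,
        4.20832264e-03,  9.24959778e-06]), 'eef_pos': array([ 203.80979317, -483.5397863 ,  230.7244219 ]), 'ee_rot': array([-6.59183222e-04,  9.80186748e-01,  1.98074493e-01,  2.30413539e-05]), 'force': array([-0.1864618 , -0.48075645,  0.28033676]), 'wrist_torque': array([ 0.01452831, -0.0056436 ,  0.04787162]), 'grip_width': 0.9996575002412897}
scene [[-0.414, 0.672, -0.614, 1012.862], [0.91, 0.298, -0.288, 225.109], [-0.011, -0.678, -0.735, 565.563], [0.0, 0.0, 0.0, 1.0]]
prop_grip []
prop_tip [(0.55, [218.6, 200.4, 291.7, 261.4])]
hood_socket [(0.7, [258.9, 41.4, 452.6, 260.5]), (0.2, [219.4, 202.4, 292.6, 258.2])]
hood [(0.55, [262.1, 40.8, 451.9, 260.7])]
top [[-0.014, -0.986, 0.169, 493.369], [-1.0, 0.014, -0.001, 45.738], [-0.001, -0.169, -0.986, 781.937], [0.0, 0.0, 0.0, 1.0]]
prop_grip [(0.96, [258.2, 141.5, 353.2, 233.1])]
prop_tip [(0.91, [258.0, 142.7, 351.7, 236.4]), (0.45, [81.6, 130.1, 289.3, 419.2])]
hood_socket [(0.62, [81.8, 130.8, 289.0, 418.9])]
hood [(0.68, [79.5, 132.0, 288.4, 420.0])]
wrist [[0.389, -0.875, -0.287, 278.274], [-0.921, -0.369, -0.121, -452.441], [0.0, 0.312, -0.95, 372.22], [0.0, 0.0, 0.0, 1.0]]
prop_grip []
prop_tip []
hood_socket []
hood []
```

View pics/scene0.png

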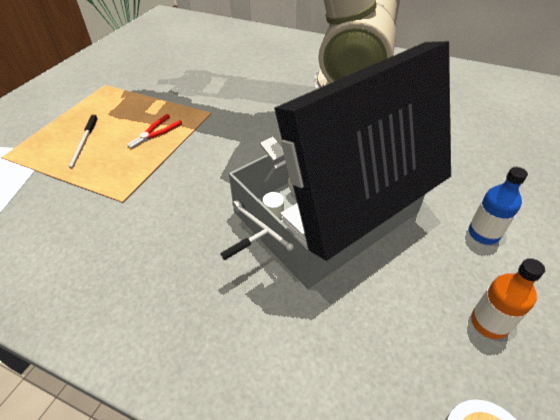

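View pics/top0.png

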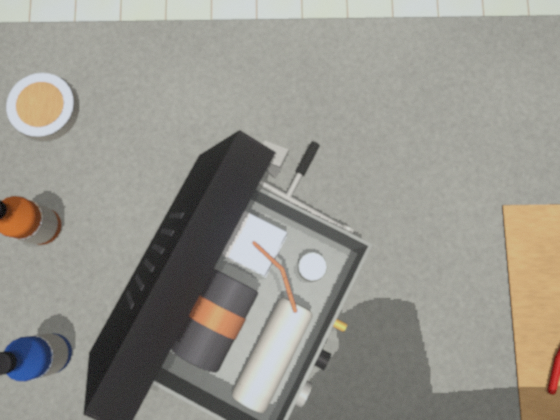

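```bash
cat > h.py <<'E'
import numpy as np,cv2
def load(n):
    z=np.load(f"pics/{n}.npz"); return z
def pts(z,uv):
    K=z["camera_matrix"];T=z["T"];d=z["d"]
    out=[]
    for u,v in uv:
        w=d[v,u]; c=np.array([(u-K[0,2])/K[0,0]*w,(v-K[1,2])/K[1,1]*w,w,1]); out.append((T@c)[:3])
    return np.array(out)
def cloud(z):
    K=z["camera_matrix"];T=z["T"];d=z["d"]
    v,u=np.indices(d.shape); c=np.stack([(u-K[0,2])/K[0,0]*d,(v-K[1,2])/K[1,1]*d,d,np.ones_like(d)],-1)
    return (c@T.T)[...,:3]
E
python3 - <<'E'
from h import *
for n,x,y in [("scene0",210,180),("top0",220,120)]:
    z=load(n); cv2.imwrite(f"pics/{n}crop.png",cv2.resize(z["p"][y:y+140,x:x+190,::-1],(760,560),interpolation=cv2.INTER_CUBIC))
z=load("top0");uv=[(315,147),(308,160),(300,175),(293,190),(270,182),(300,200),(362,238),(240,133),(273,151),(90,353),(365,243),(300,390),(85,412)]
for a,b in zip(uv,pts(z,uv)):print("top",a,b.round(0))
z=load("scene0");uv=[(226,254),(240,247),(250,241),(265,232),(237,205),(250,213),(265,225),(275,234),(290,245),(278,107),(447,45),(449,175),(322,253),(293,160),(310,235)]
for a,b in zip(uv,pts(z,uv)):print("scene",a,b.round(0))
E
```

```text
top (315, 147) [709.  -6.  79.]
top (308, 160) [691.   4.  79.]
top (300, 175) [671.  16.  75.]
top (293, 190) [651.  25.  73.]
top (270, 182) [680.  58.  -0.]
top (300, 200) [651.  13.   2.]
top (362, 238) [593. -78.  -3.]
top (240, 133) [651.  80. 314.]
top (273, 151) [638.  50. 301.]
top (90, 353) [443. 273. 127.]
top (365, 243) [574. -65. 101.]
top (300, 390) [393.  22. 100.]
top (85, 412) [409. 210. 314.]
scene (226, 254) [715.  -4.  77.]
scene (240, 247) [696.  10.  78.]
scene (250, 241) [678.  18.  78.]
scene (265, 232) [651.  31.  76.]
scene (237, 205) [604. -47.  61.]
scene (250, 213) [614. -16.  64.]
scene (265, 225) [636.  23.  74.]
scene (275, 234) [652.  49.  81.]
scene (290, 245) [669.  82.  90.]
scene (278, 107) [639.  51. 303.]
scene (447, 45) [411. 209. 310.]
scene (449, 175) [447. 273. 118.]
scene (322, 253) [686. 137. 121.]
scene (293, 160) [664.  82. 251.]
scene (310, 235) [674. 114. 135.]
```

View pics/scene0crop.png

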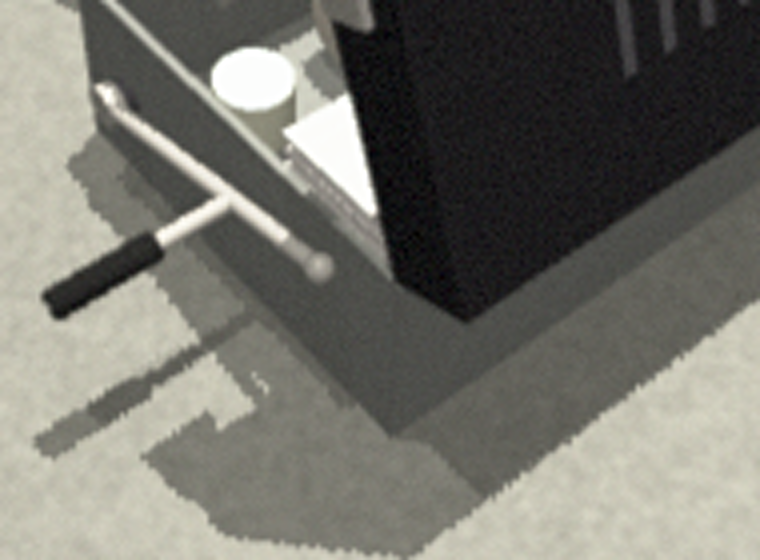

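View pics/top0crop.png

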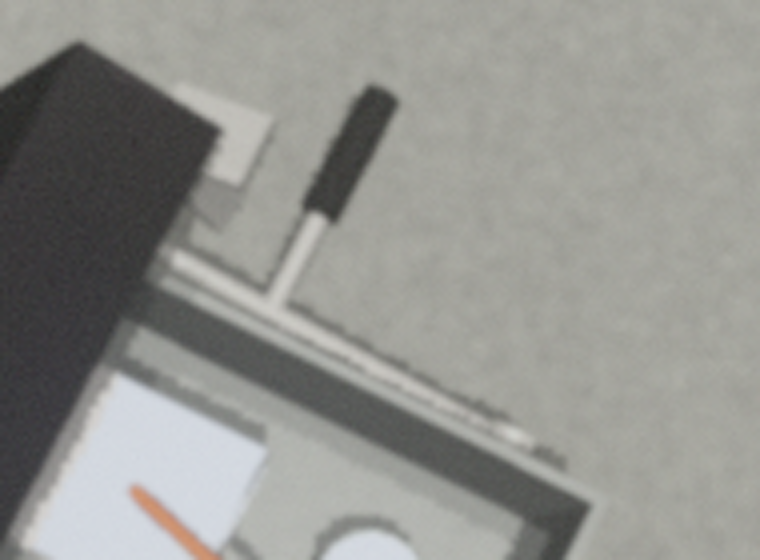

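```bash
cat >> h.py <<'E'
from scipy.spatial.transform import Rotation as Ro, Slerp
u=np.array([.473,.881,0]);ey=np.array([-.881,.473,0]);Z=np.array([0,0,1.])
P=np.array([594,-52,57.])
def Rt(deg):  # tool tilted: top towards -u by deg, camera outward
    t=np.radians(deg); z=-np.cos(t)*Z+np.sin(t)*u; y=-(u*np.cos(t)+Z*np.sin(t)); x=np.cross(y,z)
    return Ro.from_matrix(np.stack([x,y,z],1))
def grip(deg,out=6): 
    a=np.radians(deg); return P+95*(np.cos(a)*u+np.sin(a)*Z)-(62+out)*ey
def cur():
    from rig import ctrl
    s=ctrl.sense(); q=s["ee_rot"]; return s["eef_pos"],Ro.from_quat([q[1],q[2],q[3],q[0]])
def rows(p0,R0,wps,hand):
    # wps: list (pos,R,n)
    p,R=p0,R0
    for pt,Rg,n in wps:
        rv=(R.inv()*Rg).as_rotvec(); ps=p; Rs=R
        for i in range(n):
            Rn=Rs*Ro.from_rotvec(rv*(i+1)/n); pn=ps+(pt-ps)*(i+1)/n
            d=R.inv().apply(pn-p)/50; r=(np.degrees((R.inv()*Rn).as_rotvec())/10)
            print('{"dr":%s,"delta_pos":%s,"hand":%g},'%(r.round(2).tolist(),d.round(2).tolist(),hand))
            p,R=pn,Rn
E
python3 - <<'E'
from h import *
p,R=cur(); Rg=Rt(20); z=Rg.apply([0,0,1]); g=grip(11.5); print(g,p)
pre=g+19*z-100*z; print(pre)
rows(p,R,[(pre,Rg,18)],.65)
E
```

```text
[697.9409166   -2.14920185  75.93995377] [ 203.86311967 -483.80600891  231.28977262]
[684.83637808 -26.55744378 152.05505605]
{"dr":[0.1, 0.05, 0.28],"delta_pos":[0.69, -0.26, 0.09],"hand":0.65},
{"dr":[0.1, 0.05, 0.28],"delta_pos":[0.68, -0.29, 0.1],"hand":0.65},
{"dr":[0.1, 0.05, 0.28],"delta_pos":[0.66, -0.32, 0.11],"hand":0.65},
{"dr":[0.1, 0.05, 0.28],"delta_pos":[0.64, -0.35, 0.12],"hand":0.65},
{"dr":[0.1, 0.05, 0.28],"delta_pos":[0.62, -0.38, 0.13],"hand":0.65},
{"dr":[0.1, 0.05, 0.28],"delta_pos":[0.6, -0.41, 0.15],"hand":0.65},
{"dr":[0.1, 0.05, 0.28],"delta_pos":[0.58, -0.44, 0.16],"hand":0.65},
{"dr":[0.1, 0.05, 0.28],"delta_pos":[0.56, -0.46, 0.17],"hand":0.65},
{"dr":[0.1, 0.05, 0.28],"delta_pos":[0.53, -0.48, 0.19],"hand":0.65},
{"dr":[0.1, 0.05, 0.28],"delta_pos":[0.51, -0.51, 0.2],"hand":0.65},
{"dr":[0.1, 0.05, 0.28],"delta_pos":[0.48, -0.53, 0.21],"hand":0.65},
{"dr":[0.1, 0.05, 0.28],"delta_pos":[0.45, -0.54, 0.23],"hand":0.65},
{"dr":[0.1, 0.05, 0.28],"delta_pos":[0.42, -0.56, 0.24],"hand":0.65},
{"dr":[0.1, 0.05, 0.28],"delta_pos":[0.39, -0.58, 0.25],"hand":0.65},
{"dr":[0.1, 0.05, 0.28],"delta_pos":[0.36, -0.59, 0.27],"hand":0.65},
{"dr":[0.1, 0.05, 0.28],"delta_pos":[0.33, -0.6, 0.28],"hand":0.65},
{"dr":[0.1, 0.05, 0.28],"delta_pos":[0.3, -0.61, 0.3],"hand":0.65},
{"dr":[0.1, 0.05, 0.28],"delta_pos":[0.26, -0.62, 0.31],"hand":0.65},
```

{"name": "servo_tool", "arguments": {"motion": [{"dr":[0.1,0.05,0.28],"delta_pos":[0.69,-0.26,0.09],"hand":0.65},{"dr":[0.1,0.05,0.28],"delta_pos":[0.68,-0.29,0.1],"hand":0.65},{"dr":[0.1,0.05,0.28],"delta_pos":[0.66,-0.32,0.11],"hand":0.65},{"dr":[0.1,0.05,0.28],"delta_pos":[0.64,-0.35,0.12],"hand":0.65},{"dr":[0.1,0.05,0.28],"delta_pos":[0.62,-0.38,0.13],"hand":0.65},{"dr":[0.1,0.05,0.28],"delta_pos":[0.6,-0.41,0.15],"hand":0.65},{"dr":[0.1,0.05,0.28],"delta_pos":[0.58,-0.44,0.16],"hand":0.65},{"dr":[0.1,0.05,0.28],"delta_pos":[0.56,-0.46,0.17],"hand":0.65},{"dr":[0.1,0.05,0.28],"delta_pos":[0.53,-0.48,0.19],"hand":0.65},{"dr":[0.1,0.05,0.28],"delta_pos":[0.51,-0.51,0.2],"hand":0.65},{"dr":[0.1,0.05,0.28],"delta_pos":[0.48,-0.53,0.21],"hand":0.65},{"dr":[0.1,0.05,0.28],"delta_pos":[0.45,-0.54,0.23],"hand":0.65}], "squeeze": 30}}

```text
time_s: 2.25
eef_pos: [536.8, -174.2, 177.4]
ee_rot: [-0.113, 0.987, -0.106, 0.031]
force: [0.1, -0.5, 0.1]
grip_width: 0.652
```

```bash
python3 - <<'E'
from h import *
from rig import ctrl
p,R=cur(); Rg=Rt(20); z=Rg.apply([0,0,1]); g=grip(11.5); print(p,ctrl.sense()["joints"].round(2))
pre=g+19*z-100*z; print(pre)
rows(p,R,[(pre,Rg,12)],.65)
E
```

```text
[ 536.8122101  -174.21458957  177.40411892] [-0.63  0.45  1.47  0.24  1.29  1.08]
[684.83637808 -26.55744378 152.05505605]
{"dr":[0.05, 0.02, 0.13],"delta_pos":[0.19, -0.27, 0.12],"hand":0.65},
{"dr":[0.05, 0.02, 0.13],"delta_pos":[0.18, -0.28, 0.12],"hand":0.65},
{"dr":[0.05, 0.02, 0.13],"delta_pos":[0.17, -0.28, 0.12],"hand":0.65},
{"dr":[0.05, 0.02, 0.13],"delta_pos":[0.17, -0.28, 0.13],"hand":0.65},
{"dr":[0.05, 0.02, 0.13],"delta_pos":[0.16, -0.29, 0.13],"hand":0.65},
{"dr":[0.05, 0.02, 0.13],"delta_pos":[0.15, -0.29, 0.13],"hand":0.65},
{"dr":[0.05, 0.02, 0.13],"delta_pos":[0.14, -0.29, 0.13],"hand":0.65},
{"dr":[0.05, 0.02, 0.13],"delta_pos":[0.14, -0.29, 0.14],"hand":0.65},
{"dr":[0.05, 0.02, 0.13],"delta_pos":[0.13, -0.29, 0.14],"hand":0.65},
{"dr":[0.05, 0.02, 0.13],"delta_pos":[0.12, -0.3, 0.14],"hand":0.65},
{"dr":[0.05, 0.02, 0.13],"delta_pos":[0.12, -0.3, 0.15],"hand":0.65},
{"dr":[0.05, 0.02, 0.13],"delta_pos":[0.11, -0.3, 0.15],"hand":0.65},
```

{"name": "servo_tool", "arguments": {"motion": [{"dr":[0.1,0.04,0.26],"delta_pos":[0.37,-0.55,0.24],"hand":0.65},{"dr":[0.1,0.04,0.26],"delta_pos":[0.34,-0.56,0.25],"hand":0.65},{"dr":[0.1,0.04,0.26],"delta_pos":[0.31,-0.58,0.26],"hand":0.65},{"dr":[0.1,0.04,0.26],"delta_pos":[0.28,-0.58,0.27],"hand":0.65},{"dr":[0.1,0.04,0.26],"delta_pos":[0.25,-0.59,0.28],"hand":0.65},{"dr":[0.1,0.04,0.26],"delta_pos":[0.23,-0.6,0.3],"hand":0.65}]}}

```text
time_s: 3.0
eef_pos: [689.0, -20.1, 149.9]
ee_rot: [-0.167, 0.954, -0.244, 0.042]
force: [0.4, -0.4, 0.7]
grip_width: 0.651
```

```bash
python3 - <<'E'
from h import *
from rig import *
p,R=cur(); Rg=Rt(20); z=Rg.apply([0,0,1]); g=grip(11.5); print(p,ctrl.sense()["joints"].round(2))
c=get_calibration("wrist");im,d=capture("wrist");np.savez("pics/w1.npz",p=im,d=d,**c);cv2.imwrite("pics/w1.png",im[:,:,::-1])
im,d=capture("scene");np.savez("pics/s1.npz",p=im,d=d,**get_calibration("scene"));cv2.imwrite("pics/s1.png",im[:,:,::-1])
rows(p,R,[(g+19*z,Rg,5)],.65)
E
```

```text
[688.98021611 -20.08366148 149.89141235] [-0.33  0.68  1.19  0.36  1.24  1.63]
{"dr":[0.0, -0.0, -0.01],"delta_pos":[-0.0, 0.03, 0.38],"hand":0.65},
{"dr":[0.0, -0.0, -0.01],"delta_pos":[-0.0, 0.03, 0.38],"hand":0.65},
{"dr":[0.0, -0.0, -0.01],"delta_pos":[-0.0, 0.03, 0.38],"hand":0.65},
{"dr":[0.0, -0.0, -0.01],"delta_pos":[-0.0, 0.03, 0.38],"hand":0.65},
{"dr":[0.0, -0.0, -0.01],"delta_pos":[-0.0, 0.03, 0.38],"hand":0.65},
```

View pics/w1.png

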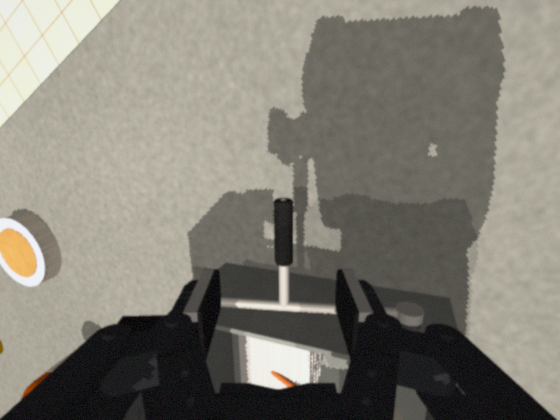

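View pics/s1.png

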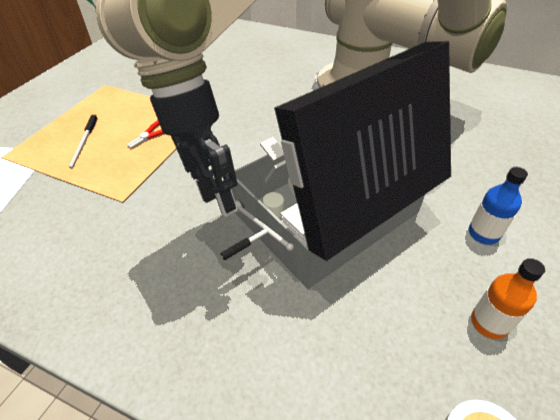

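```bash
python3 - <<'E'
from h import *
z=load("w1"); a=pts(z,[(283,210),(283,230),(283,255),(283,285),(240,305),(330,308)]); print(a.round(0)); print(grip(11.5,0))
print(((a-P)@np.stack([u,ey,Z],1)).round(0))
E
```

```text
[[712.  -8.  78.]
 [699.  -0.  77.]
 [682.   8.  78.]
 [659.  22.  74.]
 [657.  61.  82.]
 [627.  -0.  66.]]
[6.92654917e+02 6.88798153e-01 7.59399538e+01]
[[ 95. -83.  21.]
 [ 95. -68.  20.]
 [ 95. -49.  21.]
 [ 96. -22.  17.]
 [130.  -2.  25.]
 [ 61.  -4.   9.]]
```

{"name": "servo_tool", "arguments": {"motion": [{"dr":[0,0,0],"delta_pos":[0,0.03,0.38],"hand":0.65},{"dr":[0,0,0],"delta_pos":[0,0.03,0.38],"hand":0.65},{"dr":[0,0,0],"delta_pos":[0,0.03,0.38],"hand":0.65},{"dr":[0,0,0],"delta_pos":[0,0.03,0.38],"hand":0.65},{"dr":[0,0,0],"delta_pos":[0,0.03,0.38],"hand":0.65}]}}

```text
time_s: 3.72
eef_pos: [700.5, 3.3, 50.8]
ee_rot: [-0.167, 0.955, -0.243, 0.041]
force: [0.3, -0.5, -0.0]
grip_width: 0.651
```

```bash
python3 - <<'E'
from h import *
from rig import *
print(cur()[0])
im,d=capture("wrist");cv2.imwrite("pics/w2.png",im[:,:,::-1])
im,d=capture("scene");cv2.imwrite("pics/s2.png",im[100:310,120:400,::-1].repeat(2,0).repeat(2,1))
E
```

```text
[700.54214404   3.32351544  50.79321483]
```

View pics/w2.png

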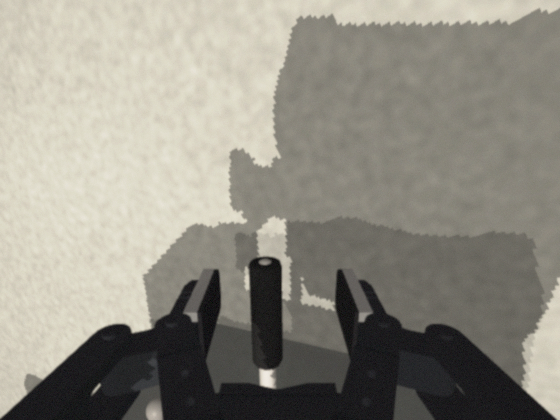

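View pics/s2.png

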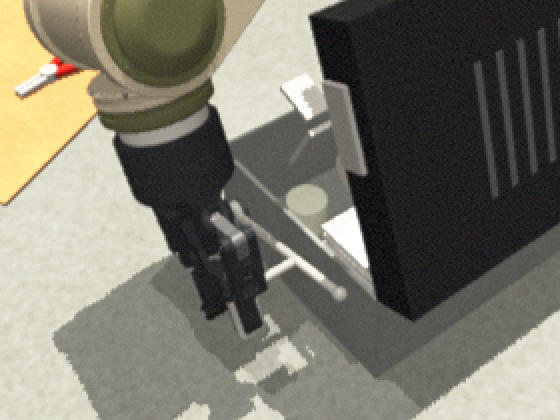

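{"name": "servo_tool", "arguments": {"motion": [{"dr":[0,0,0],"delta_pos":[0,0.0,0],"hand":0},{"dr":[0,0,0],"delta_pos":[0,0,0],"hand":0},{"dr":[0,0,0],"delta_pos":[0,0,0],"hand":0},{"dr":[0,0,0],"delta_pos":[0,0,0],"hand":0},{"dr":[0,0,0],"delta_pos":[0,0,0],"hand":0},{"dr":[0,0,0],"delta_pos":[0,0,0],"hand":0}], "squeeze": 25}}

```text
time_s: 4.58
eef_pos: [702.2, 7.7, 54.2]
ee_rot: [-0.171, 0.954, -0.242, 0.043]
force: [0.3, 2.3, -1.0]
grip_width: 0.154
```

```bash
python3 - <<'E'
from h import *
from rig import *
p,R=cur();print(ctrl.sense()["force"],ctrl.sense()["grip_width"])
im,d=capture("wrist");cv2.imwrite("pics/w3.png",im[:,:,::-1])
h=p-19*R.apply([0,0,1]); r=h-P; print("hold local",r@u,r@ey,r@Z, np.degrees(np.arctan2(r@Z,r@u)),np.hypot(r@Z,r@u))
# arc 
a0=11.5; off=h-grip(a0); 
wps=[]
for i in range(1,19):
    t=i/18; a=a0+t*(66-a0); tilt=20+15*t
    Rg=Rt(tilt); wps.append((grip(a)+off*(1-t)*1+19*Rg.apply([0,0,1]),Rg,1))
print(off)
rows(p,R,wps,0)
E
```

```text
[ 0.25574096  2.31062719 -0.98463302] 0.15366092566741882
hold local 97.21358189371877 -67.07546684556458 15.022462932410349 8.784461592261787 98.36744836155103
[ 1.1461535   4.07360336 -3.91749084]
{"dr":[0.06, -0.0, -0.02],"delta_pos":[0.0, -0.01, -0.11],"hand":0},
{"dr":[0.08, 0.0, -0.0],"delta_pos":[0.0, -0.01, -0.11],"hand":0},
{"dr":[0.08, -0.0, 0.0],"delta_pos":[0.0, -0.01, -0.11],"hand":0},
{"dr":[0.08, -0.0, -0.0],"delta_pos":[0.0, -0.0, -0.11],"hand":0},
{"dr":[0.08, 0.0, 0.0],"delta_pos":[0.0, 0.0, -0.11],"hand":0},
{"dr":[0.08, -0.0, 0.0],"delta_pos":[0.0, 0.0, -0.11],"hand":0},
{"dr":[0.08, 0.0, 0.0],"delta_pos":[0.0, 0.01, -0.11],"hand":0},
{"dr":[0.08, 0.0, -0.0],"delta_pos":[0.0, 0.01, -0.11],"hand":0},
{"dr":[0.08, 0.0, 0.0],"delta_pos":[0.0, 0.02, -0.1],"hand":0},
{"dr":[0.08, -0.0, -0.0],"delta_pos":[0.0, 0.02, -0.1],"hand":0},
{"dr":[0.08, 0.0, 0.0],"delta_pos":[0.0, 0.02, -0.1],"hand":0},
{"dr":[0.08, 0.0, -0.0],"delta_pos":[0.0, 0.03, -0.1],"hand":0},
{"dr":[0.08, -0.0, -0.0],"delta_pos":[0.0, 0.03, -0.1],"hand":0},
{"dr":[0.08, 0.0, 0.0],"delta_pos":[0.0, 0.03, -0.1],"hand":0},
{"dr":[0.08, -0.0, -0.0],"delta_pos":[0.0, 0.04, -0.1],"hand":0},
{"dr":[0.08, 0.0, 0.0],"delta_pos":[0.0, 0.04, -0.1],"hand":0},
{"dr":[0.08, 0.0, 0.0],"delta_pos":[0.0, 0.04, -0.09],"hand":0},
{"dr":[0.08, 0.0, 0.0],"delta_pos":[0.0, 0.05, -0.09],"hand":0},
```

View pics/w3.png

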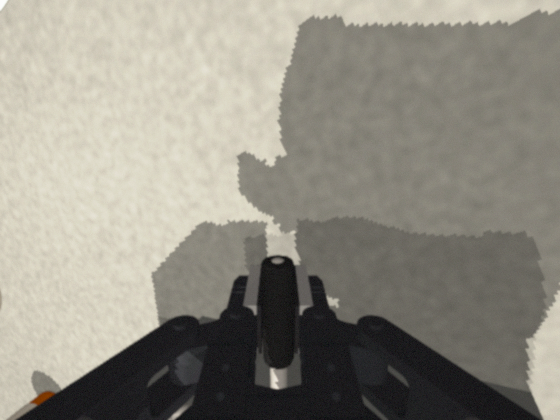

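{"name": "servo_tool", "arguments": {"motion": [{"dr":[0.08,0,0],"delta_pos":[0,-0.01,-0.11],"hand":0},{"dr":[0.08,0,0],"delta_pos":[0,-0.01,-0.11],"hand":0},{"dr":[0.08,0,0],"delta_pos":[0,-0.01,-0.11],"hand":0},{"dr":[0.08,0,0],"delta_pos":[0,0,-0.11],"hand":0},{"dr":[0.08,0,0],"delta_pos":[0,0,-0.11],"hand":0},{"dr":[0.08,0,0],"delta_pos":[0,0,-0.11],"hand":0}]}}

```text
time_s: 5.38
eef_pos: [696.4, -2.9, 86.9]
ee_rot: [-0.213, 0.946, -0.24, 0.053]
force: [1.4, -0.7, -5.2]
grip_width: 0.156
```

```bash
cat > arc.py <<'E'
from h import *
from rig import *
import sys
def st():
    p,R=cur();s=ctrl.sense();h=p-19*R.apply([0,0,1]); r=h-P
    a=np.degrees(np.arctan2(r@Z,r@u)); tilt=np.degrees(np.arctan2(R.apply([0,0,1])@u,-R.apply([0,0,1])[2]))
    print("p",p,"F",s["force"].round(1),"w",s["grip_width"],"loc",r@u,r@ey,r@Z,"ang",a,"rad",np.hypot(r@Z,r@u),"tilt",tilt)
    return p,R,h,r,a,tilt
if __name__=="__main__":
    p,R,h,r,a,tilt=st(); n=int(sys.argv[1]); end=float(sys.argv[2]); te=float(sys.argv[3])
    rad=np.hypot(r@Z,r@u); wps=[]
    for i in range(1,n+1):
        t=i/n;aa=np.radians(a+t*(end-a)); rr=rad+t*(95-rad); Rg=Rt(tilt+t*(te-tilt))
        wps.append((P+rr*(np.cos(aa)*u+np.sin(aa)*Z)+(r@ey)*ey+19*Rg.apply([0,0,1]),Rg,1))
    rows(p,R,wps,0)
E
python3 arc.py 12 66 35
```

```text
p [696.43071611  -2.94960037  86.85047209] F [ 1.4 -0.7 -5.2] w 0.15552572283216734 loc 83.51501704315916 -67.03886407904778 47.014414973736905 ang 29.377146191339165 rad 95.83899669258804 tilt 25.394754641693762
{"dr":[0.08, -0.0, -0.02],"delta_pos":[-0.0, 0.01, -0.1],"hand":0},
{"dr":[0.08, 0.0, -0.0],"delta_pos":[0.0, 0.01, -0.1],"hand":0},
{"dr":[0.08, -0.0, 0.0],"delta_pos":[-0.0, 0.01, -0.1],"hand":0},
{"dr":[0.08, 0.0, 0.0],"delta_pos":[-0.0, 0.02, -0.1],"hand":0},
{"dr":[0.08, -0.0, 0.0],"delta_pos":[0.0, 0.02, -0.1],"hand":0},
{"dr":[0.08, -0.0, -0.0],"delta_pos":[0.0, 0.03, -0.1],"hand":0},
{"dr":[0.08, 0.0, -0.0],"delta_pos":[-0.0, 0.03, -0.1],"hand":0},
{"dr":[0.08, -0.0, 0.0],"delta_pos":[0.0, 0.03, -0.09],"hand":0},
{"dr":[0.08, 0.0, -0.0],"delta_pos":[0.0, 0.04, -0.09],"hand":0},
{"dr":[0.08, 0.0, 0.0],"delta_pos":[-0.0, 0.04, -0.09],"hand":0},
{"dr":[0.08, -0.0, -0.0],"delta_pos":[-0.0, 0.04, -0.09],"hand":0},
{"dr":[0.08, 0.0, 0.0],"delta_pos":[-0.0, 0.05, -0.09],"hand":0},
```

Working well; continue.

{"name": "servo_tool", "arguments": {"motion": [{"dr":[0.08,0,-0.01],"delta_pos":[0,0.01,-0.1],"hand":0},{"dr":[0.08,0,0],"delta_pos":[0,0.01,-0.1],"hand":0},{"dr":[0.08,0,0],"delta_pos":[0,0.01,-0.1],"hand":0},{"dr":[0.08,0,0],"delta_pos":[0,0.02,-0.1],"hand":0},{"dr":[0.08,0,0],"delta_pos":[0,0.02,-0.1],"hand":0},{"dr":[0.08,0,0],"delta_pos":[0,0.03,-0.1],"hand":0},{"dr":[0.08,0,0],"delta_pos":[0,0.03,-0.1],"hand":0}]}}

```text
time_s: 6.25
eef_pos: [684.7, -24.9, 115.4]
ee_rot: [-0.261, 0.934, -0.236, 0.065]
force: [0.3, -2.5, -7.9]
grip_width: 0.147
```

```bash
python3 arc.py 6 66 35
```

```text
p [684.72948654 -24.90220397 115.41159526] F [ 0.3 -2.5 -7.9] w 0.14684168909977804 loc 56.92910362229019 -67.1106554252551 74.653128288125 ang 52.67152241135769 rad 93.88297184495548 tilt 31.259017191073294
{"dr":[0.06, -0.0, -0.02],"delta_pos":[-0.0, 0.02, -0.07],"hand":0},
{"dr":[0.06, 0.0, -0.0],"delta_pos":[-0.0, 0.02, -0.07],"hand":0},
{"dr":[0.06, -0.0, -0.0],"delta_pos":[0.0, 0.02, -0.07],"hand":0},
{"dr":[0.06, 0.0, 0.0],"delta_pos":[-0.0, 0.03, -0.07],"hand":0},
{"dr":[0.06, -0.0, -0.0],"delta_pos":[-0.0, 0.03, -0.07],"hand":0},
{"dr":[0.06, 0.0, 0.0],"delta_pos":[-0.0, 0.03, -0.07],"hand":0},
```

{"name": "servo_tool", "arguments": {"motion": [{"dr":[0.06,0,0],"delta_pos":[0,0.02,-0.08],"hand":0},{"dr":[0.06,0,0],"delta_pos":[0,0.02,-0.08],"hand":0},{"dr":[0.06,0,0],"delta_pos":[0,0.02,-0.08],"hand":0},{"dr":[0.06,0,0],"delta_pos":[0,0.03,-0.08],"hand":0},{"dr":[0.06,0,0],"delta_pos":[0,0.03,-0.08],"hand":0},{"dr":[0.06,0,0],"delta_pos":[0,0.03,-0.08],"hand":0}]}}

```text
time_s: 7.0
eef_pos: [674.4, -42.3, 128.6]
ee_rot: [-0.292, 0.924, -0.235, 0.071]
force: [17.7, 17.8, -23.1]
grip_width: 0.155
```

```bash
python3 arc.py 3 66 35; python3 - <<'E'
from h import *
from rig import *
c=get_calibration("wrist");im,d=capture("wrist");np.savez("pics/w4.npz",p=im,d=d,**c);cv2.imwrite("pics/w4.png",im[:,:,::-1])
im,d=capture("scene");np.savez("pics/s4.npz",p=im,d=d,**get_calibration("scene"));cv2.imwrite("pics/s4.png",im[100:310,120:400,::-1].repeat(2,0).repeat(2,1))
E
```

```text
p [674.41704676 -42.25007363 128.60813059] F [ 17.7  17.8 -23.1] w 0.1545257543111654 loc 35.71852688859304 -66.27778597852213 87.16420597597534 ang 67.71694969899933 rad 94.19878962339908 tilt 35.03937620055743
{"dr":[-0.0, 0.01, -0.04],"delta_pos":[0.0, -0.01, 0.01],"hand":0},
{"dr":[-0.0, -0.0, 0.0],"delta_pos":[0.0, -0.01, 0.01],"hand":0},
{"dr":[-0.0, -0.0, 0.0],"delta_pos":[-0.0, -0.01, 0.01],"hand":0},
```

View pics/w4.png

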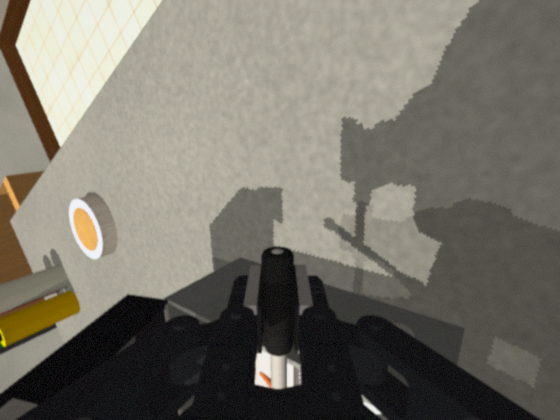

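View pics/s4.png

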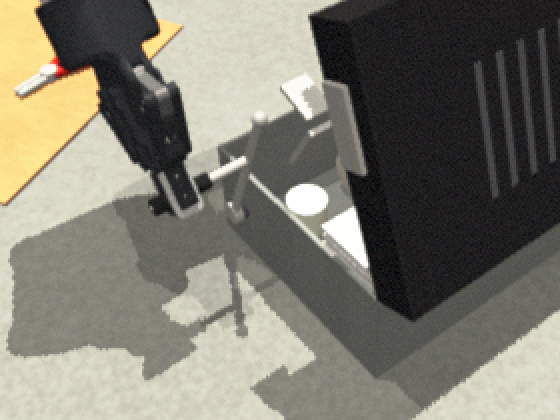

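{"name": "servo_tool", "arguments": {"motion": [{"dr":[0,0,0],"delta_pos":[0,-0.03,0.04],"hand":0},{"dr":[0,0,0],"delta_pos":[0,0,0],"hand":0}]}}

```text
time_s: 7.35
eef_pos: [675.6, -40.4, 127.7]
ee_rot: [-0.292, 0.925, -0.235, 0.072]
force: [0.3, -5.0, -9.5]
grip_width: 0.148
```

```bash
python3 arc.py 1 66 35; python3 - <<'E'
from h import *
from rig import *
im,d=capture("scene");z=dict(p=im,d=d,**get_calibration("scene"));np.savez("pics/s5.npz",**z)
a=pts(z,[(250,159),(249,160),(251,160)]);print(((a-P)@np.stack([u,ey,Z],1)).round(0))
E
```

```text
p [675.55892722 -40.39418692 127.68480544] F [ 0.3 -5.  -9.5] w 0.14770120501425574 loc 37.91360655631936 -66.40181991818561 86.2548523165583 ang 66.27195087337077 rad 94.21964291090613 tilt 34.9659676210663
{"dr":[0.0, 0.01, -0.03],"delta_pos":[0.0, -0.02, -0.0],"hand":0},
[[ 63.  -5. 142.]
 [ 62.  -7. 141.]
 [ 64.  -4. 141.]]
```

{"name": "servo_tool", "arguments": {"motion": [{"dr":[0,0,0],"delta_pos":[0,0,0],"hand":0.6},{"dr":[0,0,0],"delta_pos":[0,0,0],"hand":0.6},{"dr":[0,0,0],"delta_pos":[0,0,0],"hand":0.6},{"dr":[0,0,0],"delta_pos":[0,0,0],"hand":0.6}]}}

```text
time_s: 7.9
eef_pos: [677.2, -39.3, 133.2]
ee_rot: [-0.294, 0.924, -0.233, 0.075]
force: [0.1, 0.4, 0.2]
grip_width: 0.599
```

```bash
python3 arc.py 1 66 35; python3 - <<'E'
from h import *
from rig import *
im,d=capture("wrist");cv2.imwrite("pics/w6.png",im[:,:,::-1])
im,d=capture("scene");z=dict(p=im,d=d,**get_calibration("scene"));np.savez("pics/s6.npz",**z);cv2.imwrite("pics/s6.png",im[100:310,120:400,::-1].repeat(2,0).repeat(2,1))
a=pts(z,[(250,159),(249,160),(251,160)]);print(((a-P)@np.stack([u,ey,Z],1)).round(0))
E
```

```text
p [677.22079754 -39.26890693 133.15238461] F [0.1 0.4 0.2] w 0.5992294437088691 loc 39.59198055056105 -67.25786976181809 91.65267615862419 ang 66.63669629637253 rad 99.83855953965704 tilt 35.33133439680162
{"dr":[-0.03, -0.01, -0.0],"delta_pos":[-0.0, 0.07, 0.07],"hand":0},
[[ 62.  -5. 142.]
 [ 63.  -7. 141.]
 [ 65.  -5. 141.]]
```

View pics/w6.png

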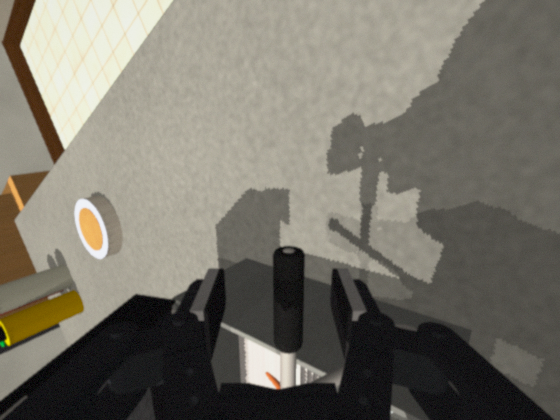

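View pics/s6.png

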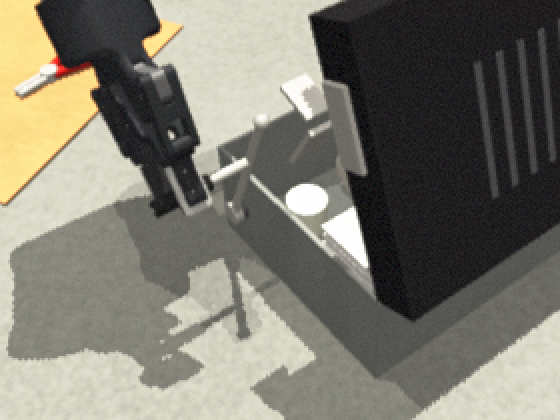

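```bash
cat >> h.py <<'E'
def L(s,e,z): 
    q=P+s*u+e*ey; q[2]=z; return q
def Rp():
    x=u; z=-Z; y=np.cross(z,x); return Ro.from_matrix(np.stack([x,y,z],1))
E
python3 - <<'E'
from h import *
p,R=cur(); z=R.apply([0,0,1]); q=p-120*z; print(((q-P)@np.stack([u,ey,Z],1)))
m=Slerp([0,1],Ro.concatenate([R,Rp()]))
rows(p,R,[(q,R,4),(L(-60,40,390),m(.3),6)],0)
E
```

```text
[-18.84636174 -67.02097474 173.81138845]
{"dr":[0.0, 0.0, 0.0],"delta_pos":[0.0, -0.0, -0.6],"hand":0},
{"dr":[0.0, 0.0, 0.0],"delta_pos":[-0.0, 0.0, -0.6],"hand":0},
{"dr":[0.0, 0.0, 0.0],"delta_pos":[-0.0, 0.0, -0.6],"hand":0},
{"dr":[0.0, 0.0, 0.0],"delta_pos":[0.0, -0.0, -0.6],"hand":0},
{"dr":[-0.14, -0.14, -0.43],"delta_pos":[-0.36, -0.19, -0.51],"hand":0},
{"dr":[-0.14, -0.14, -0.43],"delta_pos":[-0.35, -0.21, -0.51],"hand":0},
{"dr":[-0.14, -0.14, -0.43],"delta_pos":[-0.35, -0.22, -0.51],"hand":0},
{"dr":[-0.14, -0.14, -0.43],"delta_pos":[-0.34, -0.24, -0.5],"hand":0},
{"dr":[-0.14, -0.14, -0.43],"delta_pos":[-0.34, -0.25, -0.5],"hand":0},
{"dr":[-0.14, -0.14, -0.43],"delta_pos":[-0.33, -0.26, -0.5],"hand":0},
```

{"name": "servo_tool", "arguments": {"motion": [{"dr":[0,0,0],"delta_pos":[0,0,-0.3],"hand":0.6},{"dr":[0,0,0],"delta_pos":[0,0,-0.6],"hand":0.6},{"dr":[0,0,0],"delta_pos":[0,0,-0.6],"hand":0.6},{"dr":[0,0,0],"delta_pos":[0,0,-0.6],"hand":0.6},{"dr":[0,0,0],"delta_pos":[0,0,-0.3],"hand":0.6},{"dr":[-0.14,-0.14,-0.43],"delta_pos":[-0.36,-0.19,-0.51],"hand":0},{"dr":[-0.14,-0.14,-0.43],"delta_pos":[-0.35,-0.21,-0.51],"hand":0},{"dr":[-0.14,-0.14,-0.43],"delta_pos":[-0.35,-0.22,-0.51],"hand":0},{"dr":[-0.14,-0.14,-0.43],"delta_pos":[-0.34,-0.24,-0.5],"hand":0},{"dr":[-0.14,-0.14,-0.43],"delta_pos":[-0.34,-0.25,-0.5],"hand":0},{"dr":[-0.14,-0.14,-0.43],"delta_pos":[-0.33,-0.26,-0.5],"hand":0}]}}

```text
time_s: 9.38
eef_pos: [523.8, -90.1, 399.1]
ee_rot: [-0.217, 0.975, 0.002, 0.051]
force: [0.5, -0.3, -0.2]
grip_width: 0.003
```

```bash
python3 - <<'E'
from h import *
from rig import *
p,R=cur(); print(p,((p-P)@np.stack([u,ey,Z],1)),ctrl.sense()["joints"].round(2))
im,d=capture("scene");z=dict(p=im,d=d,**get_calibration("scene"));np.savez("pics/s7.npz",**z);cv2.imwrite("pics/s7.png",im[:,:,::-1])
c=cloud(z)
for nm,px in dict(ball=[(250,159),(249,160),(251,160)],outer=[(310,100),(360,80),(400,65),(310,120),(360,100),(400,90),(430,120),(400,190),(340,160)]).items():
    print(nm,((pts(z,px)-P)@np.stack([u,ey,Z],1)+[0,0,57]).round(0).tolist())
rows(p,R,[(L(0,60,410),R,2),(L(235,150,400),Rp(),10)],0)
E
```

```text
[523.84887391 -90.05604743 399.11891355] [-66.70886043  43.80263165 342.11891355] [-0.6   0.29  1.17  0.43  1.83  1.05]
ball [[63.0, -5.0, 199.0], [63.0, -7.0, 199.0], [65.0, -5.0, 199.0]]
outer [[135.0, 39.0, 312.0], [142.0, 112.0, 315.0], [143.0, 185.0, 312.0], [150.0, 27.0, 297.0], [151.0, 108.0, 294.0], [155.0, 181.0, 283.0], [176.0, 242.0, 221.0], [208.0, 164.0, 148.0], [174.0, 60.0, 237.0]]
{"dr":[0.0, 0.0, 0.0],"delta_pos":[0.17, -0.64, 0.2],"hand":0},
{"dr":[0.0, 0.0, 0.0],"delta_pos":[0.17, -0.64, 0.2],"hand":0},
{"dr":[-0.19, -0.19, -0.6],"delta_pos":[0.05, -0.44, 0.24],"hand":0},
{"dr":[-0.19, -0.19, -0.6],"delta_pos":[0.11, -0.44, 0.22],"hand":0},
{"dr":[-0.19, -0.19, -0.6],"delta_pos":[0.16, -0.43, 0.2],"hand":0},
{"dr":[-0.19, -0.19, -0.6],"delta_pos":[0.21, -0.42, 0.18],"hand":0},
{"dr":[-0.19, -0.19, -0.6],"delta_pos":[0.26, -0.4, 0.16],"hand":0},
{"dr":[-0.19, -0.19, -0.6],"delta_pos":[0.31, -0.38, 0.13],"hand":0},
{"dr":[-0.19, -0.19, -0.6],"delta_pos":[0.35, -0.35, 0.11],"hand":0},
{"dr":[-0.19, -0.19, -0.6],"delta_pos":[0.39, -0.31, 0.09],"hand":0},
{"dr":[-0.19, -0.19, -0.6],"delta_pos":[0.42, -0.27, 0.06],"hand":0},
{"dr":[-0.19, -0.19, -0.6],"delta_pos":[0.45, -0.23, 0.04],"hand":0},
```

View pics/s7.png

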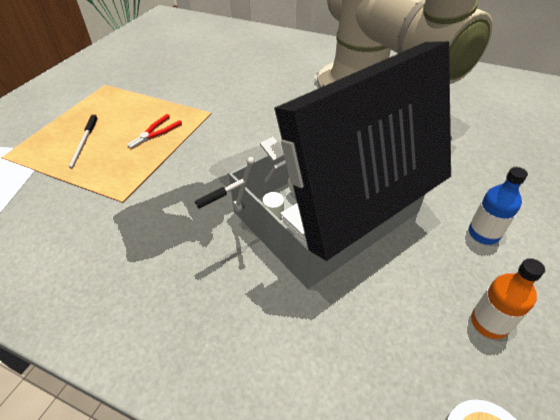

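{"name": "servo_tool", "arguments": {"motion": [{"dr":[0,0,0],"delta_pos":[0.17,-0.64,0.2],"hand":0},{"dr":[0,0,0],"delta_pos":[0.17,-0.64,0.2],"hand":0},{"dr":[-0.19,-0.19,-0.6],"delta_pos":[0.05,-0.44,0.24],"hand":0},{"dr":[-0.19,-0.19,-0.6],"delta_pos":[0.11,-0.44,0.22],"hand":0},{"dr":[-0.19,-0.19,-0.6],"delta_pos":[0.16,-0.43,0.2],"hand":0},{"dr":[-0.19,-0.19,-0.6],"delta_pos":[0.21,-0.42,0.18],"hand":0},{"dr":[-0.19,-0.19,-0.6],"delta_pos":[0.26,-0.4,0.16],"hand":0},{"dr":[-0.19,-0.19,-0.6],"delta_pos":[0.31,-0.38,0.13],"hand":0},{"dr":[-0.19,-0.19,-0.6],"delta_pos":[0.35,-0.35,0.11],"hand":0},{"dr":[-0.19,-0.19,-0.6],"delta_pos":[0.39,-0.31,0.09],"hand":0},{"dr":[-0.19,-0.19,-0.6],"delta_pos":[0.42,-0.27,0.06],"hand":0},{"dr":[-0.19,-0.19,-0.6],"delta_pos":[0.45,-0.23,0.04],"hand":0}]}}

```text
time_s: 10.92
eef_pos: [571.3, 235.0, 399.4]
ee_rot: [0.005, 0.853, 0.522, -0.004]
force: [0.0, -1.3, 0.2]
grip_width: 0.006
```

```bash
python3 - <<'E'
from h import *
from rig import *
p,R=cur(); print(p,((p-P)@np.stack([u,ey,Z],1)),ctrl.sense()["joints"].round(2))
im,d=capture("scene");cv2.imwrite("pics/s8.png",im[:,:,::-1])
rows(p,R,[(L(230,140,400),Rp(),3),(L(230,140,290),Rp(),4),(L(175,140,290),Rp(),4)],0)
E
```

```text
[571.27457225 235.0442844  399.40569206] [242.13688724 155.79304837 342.40569206] [ 0.21  0.51  0.78 -0.01  1.85  0.68]
{"dr":[0.01, 0.02, 0.04],"delta_pos":[-0.08, 0.1, -0.0],"hand":0},
{"dr":[0.01, 0.02, 0.04],"delta_pos":[-0.08, 0.1, -0.0],"hand":0},
{"dr":[0.01, 0.02, 0.04],"delta_pos":[-0.08, 0.1, -0.0],"hand":0},
{"dr":[-0.0, -0.0, 0.0],"delta_pos":[-0.0, 0.0, 0.55],"hand":0},
{"dr":[-0.0, -0.0, 0.0],"delta_pos":[-0.0, 0.0, 0.55],"hand":0},
{"dr":[-0.0, -0.0, 0.0],"delta_pos":[-0.0, 0.0, 0.55],"hand":0},
{"dr":[-0.0, -0.0, -0.0],"delta_pos":[-0.0, 0.0, 0.55],"hand":0},
{"dr":[-0.0, -0.0, -0.0],"delta_pos":[-0.27, 0.0, -0.0],"hand":0},
{"dr":[-0.0, -0.0, -0.0],"delta_pos":[-0.27, -0.0, -0.0],"hand":0},
{"dr":[-0.0, -0.0, 0.0],"delta_pos":[-0.27, 0.0, -0.0],"hand":0},
{"dr":[-0.0, -0.0, -0.0],"delta_pos":[-0.27, 0.0, -0.0],"hand":0},
```

View pics/s8.png

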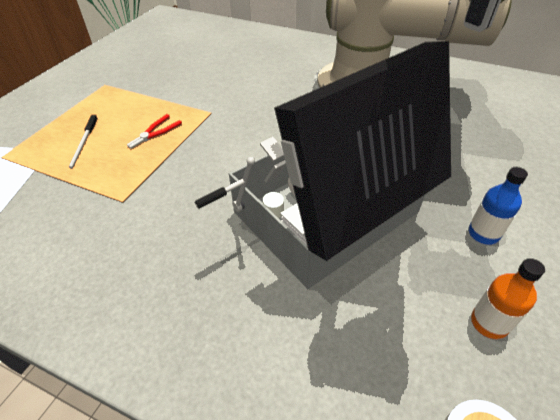

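{"name": "servo_tool", "arguments": {"motion": [{"dr":[0,0,0],"delta_pos":[0,0,0.5],"hand":0},{"dr":[0,0,0],"delta_pos":[0,0,0.55],"hand":0},{"dr":[0,0,0],"delta_pos":[0,0,0.55],"hand":0},{"dr":[0,0,0],"delta_pos":[0,0,0.45],"hand":0},{"dr":[0,0,0],"delta_pos":[-0.3,0,0],"hand":0},{"dr":[0,0,0],"delta_pos":[-0.4,0,0],"hand":0},{"dr":[0,0,0],"delta_pos":[-0.4,0,0],"hand":0}]}}

```text
time_s: 11.85
eef_pos: [544.1, 188.7, 289.8]
ee_rot: [0.003, 0.851, 0.525, -0.007]
force: [0.2, 0.8, 0.4]
grip_width: 0.001
```

```bash
python3 - <<'E'
from h import *
from rig import *
p,R=cur(); print(p,((p-P)@np.stack([u,ey,Z],1)),ctrl.sense()["force"].round(2))
im,d=capture("scene");cv2.imwrite("pics/s9.png",im[:,:,::-1])
E
```

```text
[544.09681396 188.69910865 289.7857114 ] [188.45170773 157.81538529 232.7857114 ] [0.19 0.83 0.4 ]
```

View pics/s9.png

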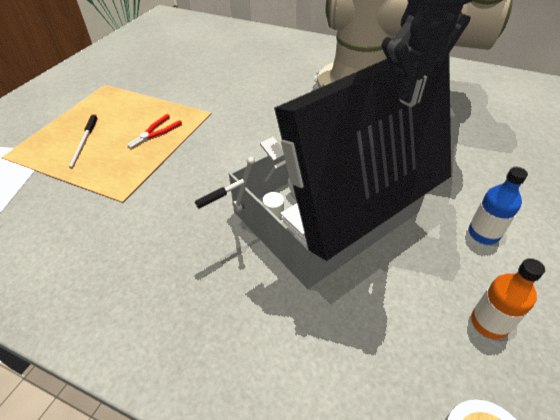

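{"name": "servo_tool", "arguments": {"motion": [{"dr":[0,0,0],"delta_pos":[-0.12,0,0],"hand":0},{"dr":[0,0,0],"delta_pos":[-0.12,0,0],"hand":0},{"dr":[0,0,0],"delta_pos":[-0.12,0,0],"hand":0},{"dr":[0,0,0],"delta_pos":[-0.12,0,0],"hand":0},{"dr":[0,0,0],"delta_pos":[-0.12,0,0],"hand":0},{"dr":[0,0,0],"delta_pos":[-0.12,0,0],"hand":0}]}}

```text
time_s: 12.65
eef_pos: [526.8, 154.1, 290.2]
ee_rot: [0.002, 0.852, 0.524, -0.007]
force: [0.1, 0.2, -0.4]
grip_width: 0.001
```

```bash
cat > hood.py <<'E'
from h import *
from rig import *
import sys
p,R=cur(); s=ctrl.sense(); print(s["time_s"],p.round(1),((p-P)@np.stack([u,ey,Z],1)).round(1),s["force"].round(2))
im,d=capture("scene");z=dict(p=im,d=d,**get_calibration("scene"));np.savez(f"pics/{sys.argv[1]}.npz",**z);cv2.imwrite(f"pics/{sys.argv[1]}.png",im[:,:,::-1])
l=((cloud(z)-P)@np.stack([u,ey,Z],1)+[0,0,57])
# outer face points near e=40..100
for e in (40,70,220):
    m=(abs(l[...,1]-e)<8)&(l[...,2]>125)&(l[...,0]>40)&(l[...,0]<240)&(im.max(-1)<60)
    q=l[m]
    if len(q)>30:
        # fit face line: lower part
        q=q[(q[:,2]<q[:,2].max()-25)]
        if len(q)>20:
            A=np.polyfit(q[:,2],q[:,0],1) if np.ptp(q[:,2])>np.ptp(q[:,0]) else None
            k=np.cov(q[:,[0,2]].T); w,v=np.linalg.eigh(k); d_=v[:,1]; print(e,len(q),"open",np.degrees(np.arctan2(abs(d_[1]),abs(d_[0]))))
E
python3 hood.py s10
```

```text
12.65 [526.8 154.1 290.2] [149.8 156.7 233.2] [ 0.07  0.25 -0.36]
40 1274 open 65.52978130999136
70 1191 open 65.57957694962268
220 1006 open 65.60312214945941
```

{"name": "servo_tool", "arguments": {"motion": [{"dr":[0,0,0],"delta_pos":[-0.12,0,0],"hand":0},{"dr":[0,0,0],"delta_pos":[-0.12,0,0],"hand":0}]}}

```text
time_s: 12.95
eef_pos: [520.9, 142.3, 290.5]
ee_rot: [0.002, 0.852, 0.524, -0.007]
force: [-0.1, 0.6, -0.9]
grip_width: -0.002
```

```bash
python3 hood.py s11
```

```text
12.95 [520.9 142.3 290.5] [136.6 156.4 233.5] [-0.08  0.61 -0.89]
40 1306 open 62.12801298543546
70 1227 open 62.08365213442487
220 1053 open 62.075186109514604
```

{"name": "servo_tool", "arguments": {"motion": [{"dr":[0,0,0],"delta_pos":[-0.12,0,0],"hand":0},{"dr":[0,0,0],"delta_pos":[-0.08,0,0],"hand":0}]}}

```text
time_s: 13.25
eef_pos: [515.9, 132.3, 290.7]
ee_rot: [0.003, 0.852, 0.524, -0.007]
force: [0.5, -0.6, 0.0]
grip_width: -0.001
```

```bash
python3 hood.py s12
```

```text
13.25 [515.9 132.3 290.7] [125.4 156.  233.7] [ 0.46 -0.59  0.01]
40 1313 open 59.26030459686583
70 1235 open 59.2944512109082
220 1071 open 59.2117262179211
```

Now hold still and let it sink.

{"name": "servo_tool", "arguments": {"motion": [{"dr":[0,0,0],"delta_pos":[0,0,0],"hand":0},{"dr":[0,0,0],"delta_pos":[0,0,0],"hand":0}]}}

```text
time_s: 13.55
eef_pos: [515.8, 131.9, 290.8]
ee_rot: [0.003, 0.852, 0.524, -0.007]
force: [-0.3, 0.0, -0.7]
grip_width: 0.001
```

```bash
python3 hood.py s13
```

```text
13.55 [515.8 131.9 290.8] [125.1 155.9 233.8] [-0.31  0.   -0.73]
40 1334 open 56.4388251922968
70 1258 open 56.43759704934822
220 1087 open 56.45633453979062
```

{"name": "servo_tool", "arguments": {"motion": [{"dr":[0,0,0],"delta_pos":[0,0,0],"hand":0},{"dr":[0,0,0],"delta_pos":[0,0,0],"hand":0},{"dr":[0,0,0],"delta_pos":[0,0,0],"hand":0},{"dr":[0,0,0],"delta_pos":[0,0,0],"hand":0},{"dr":[0,0,0],"delta_pos":[0,0,0],"hand":0},{"dr":[0,0,0],"delta_pos":[0,0,0],"hand":0}]}}

```text
time_s: 14.35
eef_pos: [515.8, 132.2, 290.7]
ee_rot: [0.003, 0.852, 0.524, -0.007]
force: [1.0, 0.4, 0.1]
grip_width: 0.002
```

```bash
python3 hood.py s14
```

```text
14.35 [515.8 132.2 290.7] [125.3 156.  233.7] [1.02 0.42 0.08]
40 1270 open 40.79433635827468
70 1186 open 40.803773169230546
220 876 open 40.85906583234857
```

View pics/s14.png

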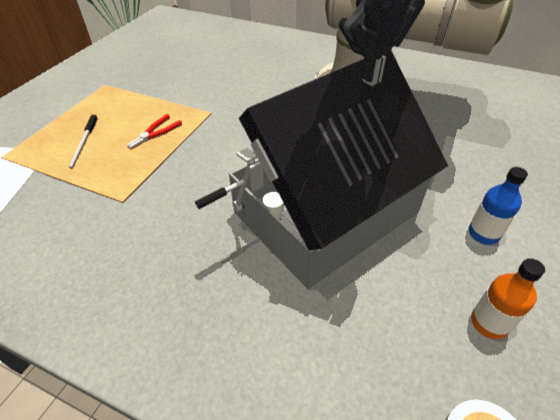

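{"name": "servo_tool", "arguments": {"motion": [{"dr":[0,0,0],"delta_pos":[0.2,0,-0.4],"hand":0},{"dr":[0,0,0],"delta_pos":[0.2,0,-0.6],"hand":0},{"dr":[0,0,0],"delta_pos":[0.2,0,-0.6],"hand":0},{"dr":[0,0,0],"delta_pos":[0,0,-0.4],"hand":0},{"dr":[0,0,0],"delta_pos":[0,0,0],"hand":0},{"dr":[0,0,0],"delta_pos":[0,0,0],"hand":0},{"dr":[0,0,0],"delta_pos":[0,0,0],"hand":0},{"dr":[0,0,0],"delta_pos":[0,0,0],"hand":0},{"dr":[0,0,0],"delta_pos":[0,0,0],"hand":0},{"dr":[0,0,0],"delta_pos":[0,0,0],"hand":0}]}}

```text
time_s: 15.65
eef_pos: [530.1, 160.6, 389.7]
ee_rot: [0.001, 0.852, 0.524, -0.01]
force: [-0.1, -0.5, 0.5]
grip_width: -0.001
```

```bash
python3 hood.py s15; python3 - <<'E'
import cv2
im=cv2.imread("pics/s15.png")[110:230,170:330]; cv2.imwrite("pics/s15c.png",cv2.resize(im,(800,600),interpolation=cv2.INTER_CUBIC))
E
```

```text
15.65 [530.1 160.6 389.7] [157.1 156.9 332.7] [-0.12 -0.49  0.45]
40 1262 open 40.81806307637798
70 1185 open 40.845821025325264
220 885 open 40.826117163304694
```

View pics/s15c.png

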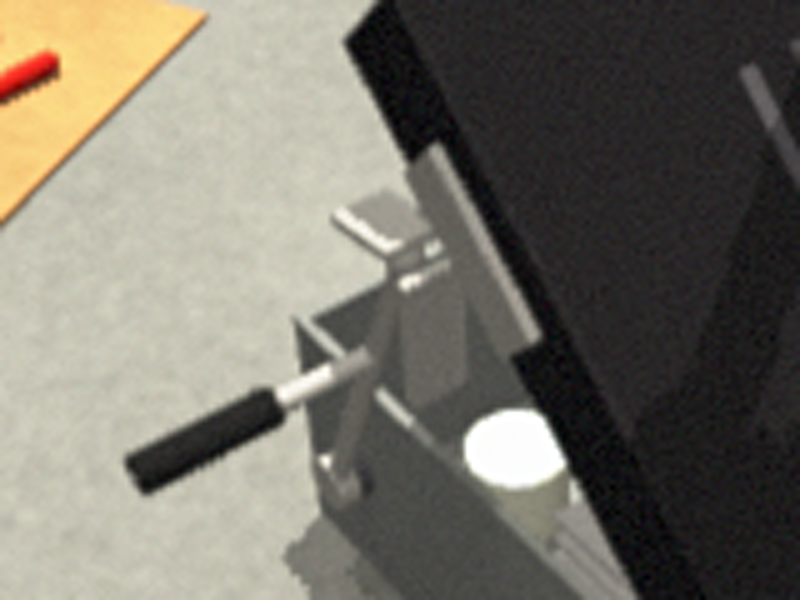

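The rod's ball end sits up inside the V trough (crop about (400,265)). The hood reads the same 40.8° as 1.3 s ago, and the gripper is well clear. I'm handing it in.

```bash
python3 -c "
from rig import ticket
print(ticket.finish_job())"
```

```text
the job is handed in; nothing more can be done
None
```

The hood is propped open on the rod, and I handed the job in at about 15.7 s of the 48 s allowed; no verdict was reported.

**What I did:** I gripped the rod's sleeve and swung the rod up to its stop. I backed it off to about 66° and let go; it stayed there. Then I pushed the hood's outer face forward with closed fingers until it tipped, and it sank onto the rod. I lifted the arm clear, to about 390 mm high.

**Last checks:**
- **Hood:** it reads 40.8° open, unchanged between two looks 1.3 s apart.
- **Ball and socket:** the close-up shows the ball end up inside the socket trough. I did not measure the gap between ball and seat directly, because the socket hides the ball.
- **Contact:** the robot touches nothing, and the wrist force is about zero. I could not measure the force of the hood on the rod.

**One disagreement:** the wrist force was briefly about 34 N when the rod met its stop. That is well under the 120 N wrist limit. The load was on the fingers holding the sleeve, so I don't expect it to count against the 40 N limit on the arm and gripper body.

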